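# Slide the bottle carriage past the spring stop to the candling lamp

### The job

Send the small bottle on to its candling place: press the red release bar fully down, and keep it held down while you push the blue arm of the wooden carriage along the track, until the carriage is past the stop pin and fully home against the dark end stop. Then let the bar come up again so that the pin stands behind the arm and locks the carriage in. Only press and push: do not lift the carriage or its bottle, and leave the other things where they are.

Things in the scene. Friction and masses are not known exactly. Their poses are not given: they have to be found in the camera images.
- track: Wooden base board of the track, fixed, 345 x 315 x 18 mm. Origin on the table, on the carriage's centre line, level with the stop pin in x; x axis = direction the carriage must travel, z up. The carriage slides between rails (37 mm high, lips hold it down) centred on y = 0; the red release bar lies along y = -113 mm; a ledge with small things at y 65 to 150 mm, a lamp panel 88 mm high at y = 161 mm.
- release_pad (a point): Centre of the top face of the smooth red release bar: 200 mm long along track x (-135 to +65 mm), 36 mm wide, at track x = -35, y = -113 mm; top face 46 mm above the table when up, 30 mm when fully down (this point moves with it). It goes straight down wherever along its length it is pressed, and a pressing fingertip can slide along it.
- stop_pin (a point): Top centre of the steel stop pin, 12 mm (x) by 14 mm, at track x = 0, y = -77 mm, between bar and carriage. Fixed to the bar and moves with it; its top is 50 mm above the table when up, 34 mm when down. It blocks the tooth under the blue arm (14 mm thick in x, foot 42 mm above the table).
- release (a joint): How far the release bar and its pin are pressed down, m: 0 up (pin blocks the carriage's tooth), 0.016 fully down (pin clears the tooth by 8 mm). A spring returns it: about 3 N at the start, 8 N fully down.
- push_face (a point): Middle of the rear face of the carriage's blue arm, over the middle of the bar's width; push it along track +x. The arm is 14 mm thick in x, reaches to track y = -136 mm and spans 54 to 72 mm above the table, 8 mm over the raised bar. This point starts at track x -72 to -32 mm; at -20 the arm's tooth meets the pin, beyond +6 the tooth is past it, at +28 the carriage is fully home.
- carriage: Wooden carriage, 210 (x) by 100 (y) by 44 mm high, on a slick white runner plate, loose between the rails, about 0.4 kg; origin at the centre of its underside, 18 mm above the table; axes as the track's. Fully home its origin is at track x = +0.035.
- bottle: Small full sparkling-wine bottle, 54 mm diameter, 188 mm long, 0.4 kg, lying loose in the carriage with its neck to +x, its top 82 mm above the table. Origin under its middle on the carriage floor, 10 mm above the carriage's origin. It rides along.
- spare: Another such bottle, 188 mm tall, 54 mm diameter, standing on the track's ledge, its top 206 mm above the table; leave alone. Origin at centre of its underside.
- cork: Champagne cork 46 mm tall, standing on the ledge; leave alone.
- stopper: Steel bottle stopper 38 mm tall, standing on the ledge; leave alone.
- tumbler: Glass tumbler, 70 mm wide, 95 mm tall, on the table to the right; leave alone.
- spitcup: White mug, 90 mm wide, 100 mm tall, on the table to the right; leave alone.
- brush: Hand brush lying on the table to the right; leave alone.
- jar: Jar with brass lid, 72 mm wide, 90 mm tall, on the table to the left; leave alone.
Not all that is in view belongs to the job. What is shaped like the bottle but turquoise is not meant.

How it is judged:
On the way, in this order (a step that is already met when the one before it is completed fails the run):
1. the release bar is pressed down (10 mm or more of 16) by the fingers while the carriage is still before the pin (value of joint release above 0.01 m and x of push_face in the frame of track below -0.016 m and contact force between the fingers and release above 0.5 N), for 0.1 s.
2. the fingers still hold the bar down while the tooth passes over the pin (value of joint release above 0.01 m and x of push_face in the frame of track between -0.012 and 0.006 m and contact force between the fingers and release above 0.5 N), for 0.05 s.
At the end, for the whole second after the job is handed in: The carriage is home (within 8 mm of the end stop) and at rest on the track, the release bar is up again (within 3 mm) with its pin behind the arm's tooth, and the bottle lies in the carriage (x of push_face in the frame of track above 0.02 m and value of joint release below 0.003 m and linear speed of carriage below 0.01 m/s and z of carriage in the frame of track below 0.022 m and distance between bottle and carriage below 0.02 m); the robot touches nothing.
It fails at once if the carriage is lifted or tipped off its track (z of carriage in the frame of track above 0.026 m or angle between carriage's own z axis and vertical above 0.12 rad).
It fails at once if the bottle is lifted out of the carriage (z of bottle in the frame of carriage above 0.035 m).
It fails at once if a bystander is moved more than 25 mm (distance of any of spare, cork, stopper, tumbler, spitcup, brush, jar from where it was at the start of the episode above 0.025 m).
It also fails if it takes over 42 s, if anything falls off the work surface, if the arm or the gripper's body presses on something with over 40 N, if the wrist force passes 120 N, or if a joint passes its speed limit or range.

### The arm

A 6-joint arm with a two-finger parallel gripper is mounted at the origin on the work surface. World frame = base frame: x ahead of the robot, y to its left, z up, the work surface at z = 0. Lengths are in m, angles in rad, forces in N, time in s.
With the tool pointing down it reaches from about 0.375 to 0.9 m from the base axis. Payload 3.1 kg.
Tool frame: the origin (TCP) lies at the very end of the fingers, on their centre line; the grasp point (between the pads) lies 19 mm behind it (manip.pinch_z is the distance from the TCP to the grasp point, in m); z points along the fingers, y is the direction in which the jaws open and shut (so a half turn about z gives the same grasp; the last joint's range is limited). The gripper opens to 85 mm and grips with 20 to 120 N. Pads are 22 mm wide; open, the fingers measure 114 mm over their backs; the gripper's body (76 mm by 85 mm) begins 54 mm behind the grasp point. The pads swing forward as they close: fully open they stand 13 mm farther back than shut.
Start: joints at [1.155, 0.527, 1.433, -0, 1.181, -0.178], TCP at [0.147, 0.607, 0.197] pointing down, gripper open.
Joint ranges: [-3.08, 3.08], [-0.75, 2.2], [0.22, 2.44], [-1.43, 4.57], [0, 2.65], [-2.85, 2.85]. Speed limits (rad/s): [2.79, 2.79, 3.14, 3.14, 3.14, 3.14].

### API

Orientations are given as a unit quaternion [x, y, z, w].
In Python, from station import manip gives the robot as it stands.
- The arm moves only by the tool drive_tool, never from a script. Its argument "increments" is a list of rows, each a list of 7 numbers: the closure in counts, from 0 (fully open) to 255 (shut), then the shift along the tool's x, y, z in cm, then the turn, a rotation vector about the tool's x, y, z in rad. A call has 1 to 20 rows; each row is the pose to reach, as a shift and turn from the pose commanded when the call began, along the tool's axes at that moment; what a row does not reach only later rows make up. A row lasts 1/10 s, in which the tool goes at most 50 mm and 8.59 degrees, less where a joint would pass 70% of its speed; a pose out of reach is approached as far as the arm can. A call with a gripper value outside its range is refused whole. The fingers move at their own pace and stop on an object; "force" is the grip in N (left out, the last holds). Time passes only in rows, so rows that repeat a pose let the fingers close. It gives the time, the measured TCP pose, the force and the opening at its end, in the units of the state.
- manip.sense(): the state, without advancing time (a new reading comes with each control period).
- manip.snapshot(name): name is "scene" or "side" or "wrist"; returns the picture (384x512x3 uint8, red, green, blue); there is no depth.
- manip.camera_model(name): a dict with "mtx" (3x3 intrinsics, pixels), "cam_to_world" (4x4, takes a point from camera to world coordinates). Camera axes: x right, y down, z forward; pixel columns grow to the right and rows downward; lengths in m; the calibration is good to about 2 mm. A picture is of the moment at which its call begins: read the wrist's pose just before it. camera_model takes no time and is no camera call; for the wrist camera it gives the pose at the moment of the call.
- manip.sign_off(): hands the job in, once; it reports no verdict.
The state is a dict: "t": time; "q": joint angles; "qd": joint speeds; "tau": joint torques, N m; "tcp_pos": TCP position; "tool_rot": TCP orientation; "force": force on the tool from outside, world axes, zero at the start; "ft_torque": the same for the moment, N m; "finger_gap": opening from 0.0 (shut) to 1.0 (fully open).
Only numpy, scipy, OpenCV 4.12 (cv2) and the standard library are available. Lean on these libraries where they do the work, as an engineer would, in place of code of your own. Each camera call takes 0.05 s, during which the arm holds its last target. There are 200 camera calls.

## Working session

There is one attempt and no reset: what is moved stays moved. The work goes in short steps, Python scripts to look and compute and a tool call to move; the robot and the scene stay as the last step left them, time stands still between calls to the robot, and variables do not carry over. Pictures are saved under pics/ and viewed, about 8 in all and at most 12, crops included, and the job is handed in when it is done.

Besides the shell and the picture viewer there is one more tool, called after "Emit:" as name(argument=value, ...), one argument or row to a line, values as JSON. drive_tool: Moves the arm, as the interface text tells. Its arguments: {"type":"object","properties":{"increments":{"type":"array","items":{"type":"array","items":{"type":"number"}}},"force":{"type":"number"}},"required":["increments"]}

```bash
mkdir -p pics
cat > h.py <<'E'
import numpy as np, cv2
from station import manip
from scipy.spatial.transform import Rotation as R
def snap(n,f):
    im=manip.snapshot(n); cv2.imwrite('pics/'+f,im[:,:,::-1]); return im
def ray(n,uv,z,cm=None):
    c=cm or manip.camera_model(n); K=np.array(c['mtx']);T=np.array(c['cam_to_world'])
    d=T[:3,:3]@np.linalg.solve(K,[uv[0],uv[1],1]); o=T[:3,3]
    return o+d*(z-o[2])/d[2]
E
python3 - <<'E'
from h import *
a=snap('scene','s0.png');b=snap('side','d0.png')
cv2.imwrite('pics/both.png',cv2.resize(np.hstack([a,b])[:,:,::-1],(800,300)))
s=manip.sense();print(s['t'],s['tcp_pos'],s['tool_rot'],s['finger_gap'])
for n in('scene','side'):print(np.round(manip.camera_model(n)['cam_to_world'],3))
E
```

```text
0.1 [0.14690895 0.606758   0.19621676] [ 1.18619888e-01  9.92939246e-01 -9.43975659e-04 -2.92284538e-04] 0.9991734693178961
[[-5.300e-02  8.430e-01 -5.360e-01  1.195e+00]
 [ 9.990e-01  4.400e-02 -2.900e-02  8.700e-02]
 [-1.000e-03 -5.370e-01 -8.440e-01  1.186e+00]
 [ 0.000e+00  0.000e+00  0.000e+00  1.000e+00]]
[[ 0.761 -0.373  0.53  -0.082]
 [-0.648 -0.416  0.638 -0.637]
 [-0.017 -0.83  -0.558  0.701]
 [ 0.     0.     0.     1.   ]]
```

View pics/s0.png

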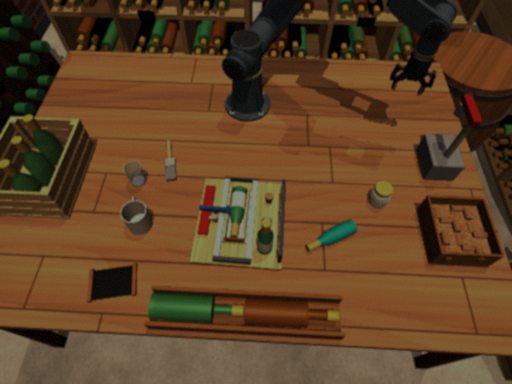

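View pics/d0.png

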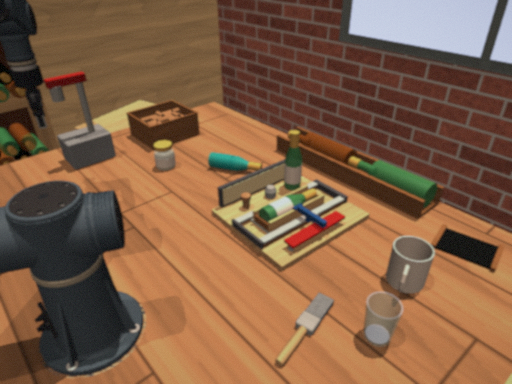

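Run:
```python
from h import *
a=cv2.imread('pics/s0.png');b=cv2.imread('pics/d0.png')
ca=cv2.resize(a[170:275,185:295],None,fx=4,fy=4,interpolation=cv2.INTER_CUBIC);cb=cv2.resize(b[170:270,205:375],(380,420),interpolation=cv2.INTER_CUBIC)
cb=cv2.resize(b[170:270,205:375],None,fx=2.1,fy=4.2)[:420]
cv2.imwrite('pics/crop.png',np.hstack([ca,cb]) if ca.shape[0]==cb.shape[0] else ca)
def blobs(n,im,box,pick,z):
    hsv=cv2.cvtColor(im,cv2.COLOR_BGR2HSV);m=np.zeros(im.shape[:2],np.uint8);h,s,v=cv2.split(hsv)
    k=((h<6)|(h>174))&(s>170)&(v>90) if pick=='red' else (h>100)&(h<130)&(s>110)&(v>50)
    m[k]=255; w=np.zeros_like(m);w[box[1]:box[3],box[0]:box[2]]=m[box[1]:box[3],box[0]:box[2]]
    cs,_=cv2.findContours(w,cv2.RETR_EXTERNAL,cv2.CHAIN_APPROX_NONE)
    for c in cs:
        if len(c)<8: continue
        r=cv2.boxPoints(cv2.minAreaRect(c));print(n,pick,cv2.contourArea(c));
        for p in r: print('  ',np.round(p,1),np.round(ray(n,p,z)[:2],4))
for n,im,box in(('scene',a,(185,170,295,275)),('side',b,(205,170,375,270))):
    blobs(n,im,box,'red',.046);blobs(n,im,box,'blue',.072)
```

```text
scene red 167.0
   [197.7 232.8] [ 0.6728 -0.1301]
   [201.6 210.5] [ 0.5844 -0.1276]
   [210.4 212.1] [ 0.5891 -0.0951]
   [206.5 234.3] [ 0.6771 -0.0987]
scene red 137.5
   [202.8 204. ] [ 0.557  -0.1267]
   [206.7 184.7] [ 0.473  -0.1227]
   [214.9 186.4] [ 0.4787 -0.0906]
   [211.1 205.6] [ 0.5623 -0.0957]
scene blue 48.0
   [199.8 211. ] [ 0.6005 -0.1289]
   [200.  205.9] [ 0.5801 -0.1308]
   [229. 207.] [ 0.5792 -0.027 ]
   [228.8 212.1] [ 0.5996 -0.0259]
side red 519.0
   [284.5 239.2] [ 0.4765 -0.0961]
   [338.2 207.8] [ 0.6878 -0.0987]
   [344.1 217.9] [ 0.6623 -0.1401]
   [290.5 249.3] [ 0.4604 -0.1336]
side blue 154.0
   [292.2 209.6] [ 0.5576 -0.0422]
   [297.7 201.7] [ 0.596  -0.0261]
   [325.8 221.5] [ 0.5849 -0.1379]
   [320.2 229.3] [ 0.5494 -0.15  ]
```

View pics/crop.png

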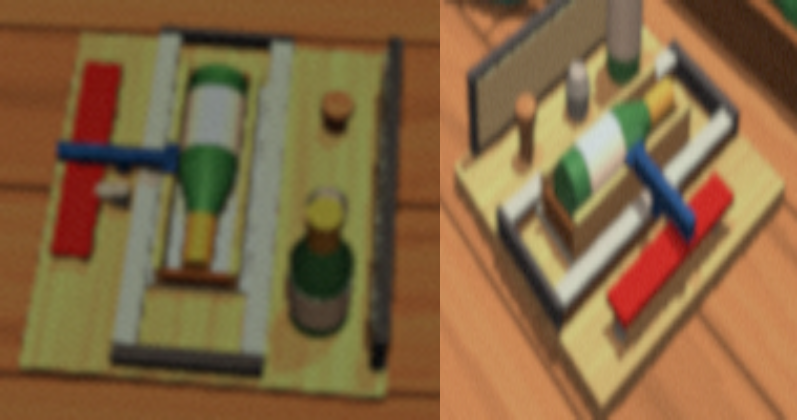

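Candidates: the red bar at (206,210) against the red lever at (470,108). The only blue arm is at (214,209). The carriage bottle is at (237,210), against the turquoise one at (332,236) and the spare at (265,240). I choose the bar, arm and bottle on the track. The crop confirms it: the bar lies on the board under the blue arm, the pin is ahead of the arm, and the neck points to world +x.

```bash
cat >> h.py <<'E'
YAW=-.04;O=np.array([.615,.001])
def tw(x,y): c,s=np.cos(YAW),np.sin(YAW); return O+[c*x-s*y,s*x+c*y]
def wt(p): c,s=np.cos(YAW),np.sin(YAW); d=np.array(p[:2])-O; return np.array([c*d[0]+s*d[1],-s*d[0]+c*d[1]])
def inc(x,y,z):
    s=manip.sense();r=R.from_quat(s['tool_rot']);c,sn=np.cos(YAW),np.sin(YAW)
    g=R.from_matrix(np.array([[-c,-sn,0],[-sn,c,0],[0,0,-1]]).T.T)
    print('cm',np.round(r.inv().apply(np.r_[tw(x,y),z]-s['tcp_pos'])*100,2),'rot',np.round((r.inv()*g).as_rotvec(),4))
    print('t',s['t'],'tcp',s['tcp_pos'],'track',wt(s['tcp_pos']),'F',s['force'],'gap',s['finger_gap'])
E
python3 -c "
from h import *
g=np.array([[-np.cos(YAW),np.sin(YAW)*-1*-1,0]]);
inc(-.085,-.113,.17)"
```

```text
cm [-53.65 -60.59   2.72] rot [-0.0019 -0.0005 -0.1978]
t 0.1 tcp [0.14690895 0.606758   0.19621676] track [-0.49194048  0.58655481] F [-0.04292504 -0.39758791 -0.69297049] gap 0.9991734693178961
```

Emit:
drive_tool(
  increments=[
    [255,-53.6,-60.6,0,0,0,-0.198],
    [255,-53.6,-60.6,0,0,0,-0.198],
    [255,-53.6,-60.6,0,0,0,-0.198],
    [255,-53.6,-60.6,0,0,0,-0.198],
    [255,-53.6,-60.6,0,0,0,-0.198],
    [255,-53.6,-60.6,0,0,0,-0.198],
    [255,-53.6,-60.6,0,0,0,-0.198],
    [255,-53.6,-60.6,0,0,0,-0.198],
    [255,-53.6,-60.6,0,0,0,-0.198],
    [255,-53.6,-60.6,0,0,0,-0.198],
    [255,-53.6,-60.6,0,0,0,-0.198],
    [255,-53.6,-60.6,0,0,0,-0.198],
    [255,-53.6,-60.6,0,0,0,-0.198],
    [255,-53.6,-60.6,0,0,0,-0.198],
    [255,-53.6,-60.6,0,0,0,-0.198],
    [255,-53.6,-60.6,0,0,0,-0.198],
    [255,-53.6,-60.6,0,0,0,-0.198],
    [255,-53.6,-60.6,2.7,0,0,-0.198],
    [255,-53.6,-60.6,2.7,0,0,-0.198],
    [255,-53.6,-60.6,2.7,0,0,-0.198],
  ],
  force=40,
)

```text
t: 2.1
tcp_pos: [0.5242, -0.1068, 0.1696]
tool_rot: [0.02, 1.0, 0.001, -0.001]
force: [0.0, 0.4, -0.2]
finger_gap: 0.003
```

Run:
```python
from h import *
inc(-.085,-.113,.17)
c=manip.camera_model('wrist');a=snap('wrist','w1.png')[:,:,::-1]
np.savez('w1.npz',m=c['mtx'],T=c['cam_to_world'])
hsv=cv2.cvtColor(a,cv2.COLOR_BGR2HSV);h,s,v=cv2.split(hsv)
for nm,k,z in(('red',((h<6)|(h>174))&(s>170)&(v>90),.046),('blue',(h>100)&(h<130)&(s>110)&(v>50),.072)):
    cs,_=cv2.findContours(k.astype(np.uint8)*255,cv2.RETR_EXTERNAL,cv2.CHAIN_APPROX_NONE)
    for q in cs:
        if cv2.contourArea(q)<100: continue
        print(nm,cv2.contourArea(q))
        for p in cv2.boxPoints(cv2.minAreaRect(q)): w=ray('wrist',p,z,c);print('  ',np.round(p),np.round(w[:2],4),np.round(wt(w),4))
```

```text
cm [-0.14 -0.16 -0.04] rot [ 0.0012 -0.0028  0.0007]
t 2.1 tcp [ 0.52418238 -0.10682607  0.16958737] track [-0.08643309 -0.11137156] F [ 0.00273711  0.44522228 -0.18240532] gap 0.0026966238116042525
red 4160.5
   [232. 124.] [ 0.4763 -0.1261] [-0.1335 -0.1326]
   [271. 124.] [ 0.4777 -0.092 ] [-0.1335 -0.0984]
   [271. 235.] [ 0.5825 -0.0951] [-0.0286 -0.0974]
   [232. 235.] [ 0.581  -0.1327] [-0.0287 -0.1349]
blue 985.0
   [273. 232.] [ 0.5687 -0.094 ] [-0.0425 -0.0968]
   [347. 232.] [ 0.5714 -0.0291] [-0.0424 -0.0319]
   [347. 262.] [ 0.6005 -0.0282] [-0.0133 -0.0297]
   [273. 262.] [ 0.5977 -0.0948] [-0.0134 -0.0965]
```

View pics/w1.png

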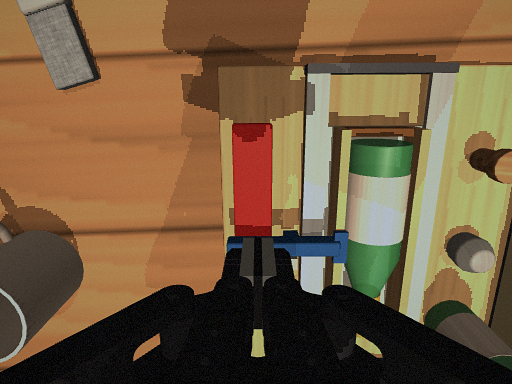

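The wrist view shows the red bar in columns 232–271, starting at row 124, and the blue arm's rear edge at about row 236. That puts the bar's end at track x = -0.134 (given -0.135) and the arm at about -0.038. I shift 3 mm to -y and press down behind the arm.

Emit:
drive_tool(
  increments=[
    [255,0,-0.3,4,0,0,0],
    [255,0,-0.3,8,0,0,0],
    [255,0,-0.3,11,0,0,0],
    [255,0,-0.3,12,0,0,0],
    [255,0,-0.3,12.4,0,0,0],
    [255,0,-0.3,12.7,0,0,0],
    [255,0,-0.3,13.0,0,0,0],
    [255,0,-0.3,13.3,0,0,0],
    [255,0,-0.3,13.5,0,0,0],
    [255,0,-0.3,13.7,0,0,0],
    [255,0,-0.3,13.7,0,0,0],
  ],
)

```text
t: 3.25
tcp_pos: [0.5252, -0.1108, 0.0331]
tool_rot: [0.02, 1.0, 0.0, -0.0]
force: [0.2, 0.2, -0.5]
finger_gap: 0.0
```

```bash
python3 -c "
from h import *
inc(-.05,-.1145,.03);snap('side','d2.png');print(manip.sense()['force'])
a=cv2.imread('pics/d2.png');cv2.imwrite('pics/d2c.png',cv2.resize(a[130:280,200:400],None,fx=3,fy=3))"
```

```text
cm [-3.53  0.08  0.31] rot [ 0.     -0.0002  0.0002]
t 3.25 tcp [ 0.52515038 -0.11081487  0.03305686] track [-0.08530635 -0.11531846] F [ 0.20768891  0.15407576 -0.4830206 ] gap 0.00022424997192937247
[-0.47503717 -0.09829743 -0.92026578]
```

View pics/d2c.png

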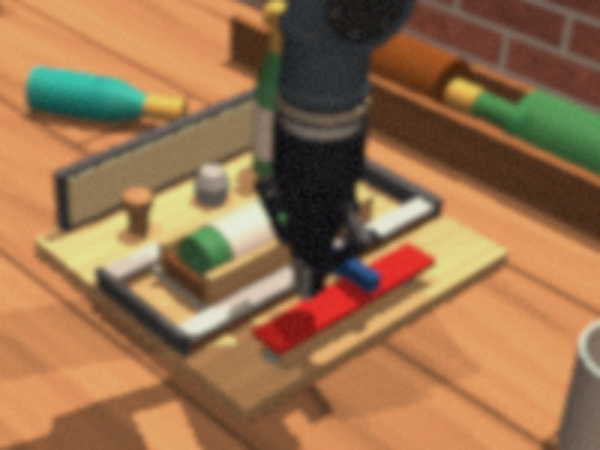

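Run:
```python
from h import *
def proj(n,p):
    c=manip.camera_model(n);q=np.linalg.inv(c['cam_to_world'])@np.r_[p,1];u=np.array(c['mtx'])@q[:3];return u[:2]/u[2]
s=manip.sense();p=s['tcp_pos']
for n in('side','scene'):print(n,proj(n,p),'crop',(proj(n,p)-[200,130])*3)
for q in[(.476,-.107,.046),(.675,-.1145,.046)]:print('bar end crop',(proj('side',q)-[200,130])*3)
a=cv2.imread('pics/d2.png');snap('scene','s2.png');b=cv2.imread('pics/s2.png')
A=cv2.resize(a[190:260,265:365],None,fx=4,fy=4,interpolation=cv2.INTER_CUBIC);B=cv2.resize(b[170:240,185:285],None,fx=4,fy=4,interpolation=cv2.INTER_CUBIC)
for im,n,o in((A,'side',(265,190)),(B,'scene',(185,170))):
    u=(proj(n,p)-o)*4;cv2.circle(im,tuple(int(x) for x in u),4,(255,0,255),1)
cv2.imwrite('pics/z.png',np.hstack([A,B]))
```

```text
side [301.56088666 237.74120899] crop [304.68265998 323.22362696]
scene [208.50978159 198.46867124] crop [ 25.52934477 205.40601371]
bar end crop [262.16313939 334.16628047]
bar end crop [419.09745511 245.97035222]
```

View pics/z.png

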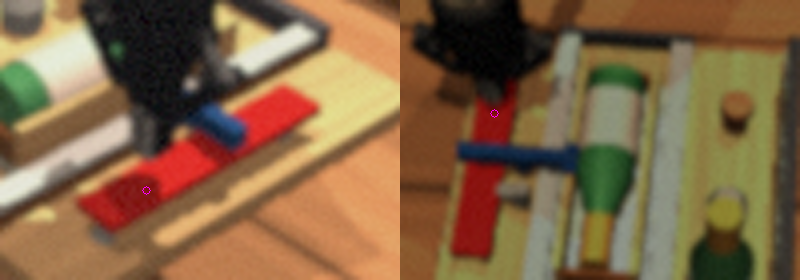

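The fingertip sits visibly higher than the reported TCP. It shows at (302,229) in the side view against a predicted (302,238), hovering over the bar with its shadow below, and there is no contact force. I go on down in small steps and watch the force.

Emit:
drive_tool(
  increments=[
    [255,0,0,0.3,0,0,0],
    [255,0,0,0.5,0,0,0],
    [255,0,0,0.7,0,0,0],
    [255,0,0,0.9,0,0,0],
    [255,0,0,0.9,0,0,0],
  ],
)

```text
t: 3.85
tcp_pos: [0.525, -0.1107, 0.0238]
tool_rot: [0.02, 1.0, 0.0, -0.0]
force: [0.7, -0.1, 0.3]
finger_gap: 0.002
```

Run:
```python
from h import *
c1,c2=manip.camera_model('side'),manip.camera_model('scene')
def P(c): return np.array(c['mtx'])@np.linalg.inv(c['cam_to_world'])[:3]
X=cv2.triangulatePoints(P(c1),P(c2),np.array([[302.],[228.75]]),np.array([[207.5],[194.25]]));print('tip at tcp .0331:',(X[:3]/X[3]).ravel())
inc(-.05,-.1145,.03)
snap('side','d3.png');snap('scene','s3.png')
```

```text
tip at tcp .0331: [ 0.52483195 -0.11101947  0.06346338]
cm [-3.55  0.07 -0.63] rot [ 0.0002 -0.0006  0.0002]
t 3.85 tcp [ 0.52500105 -0.11070885  0.0237593 ] track [-0.0854598 -0.1152185] F [ 0.72221228 -0.05576334  0.32286975] gap 0.0018062123062010424
```

Run:
```python
from h import *
a=cv2.imread('pics/d3.png');b=cv2.imread('pics/s3.png')
A=cv2.resize(a[140:250,265:365],None,fx=4,fy=4,interpolation=cv2.INTER_CUBIC);B=cv2.resize(b[130:240,185:285],None,fx=4,fy=4,interpolation=cv2.INTER_CUBIC)
z=np.hstack([A,B]);cv2.imwrite('pics/z3.png',np.clip(255*(z/255.)**.5,0,255).astype(np.uint8))
```

```text
(no output)
```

View pics/z3.png

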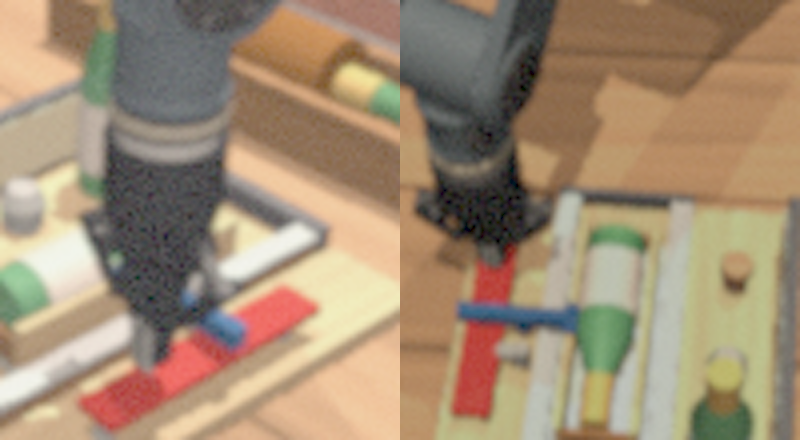

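The grey fingertip is now at (302,232) in the side view, just over the middle of the bar at bar height. So the real tip is about 22 mm above the reported TCP. I press on and watch the force.

Emit:
drive_tool(
  increments=[
    [255,0,0.1,0.2,0,0,0],
    [255,0,0.1,0.4,0,0,0],
    [255,0,0.1,0.6,0,0,0],
    [255,0,0.1,0.6,0,0,0],
  ],
)

```text
t: 4.35
tcp_pos: [0.525, -0.1097, 0.0178]
tool_rot: [0.02, 1.0, 0.0, -0.0]
force: [-0.8, 0.4, -0.0]
finger_gap: -0.003
```

Emit:
drive_tool(
  increments=[
    [255,0,0,0.2,0,0,0],
    [255,0,0,0.4,0,0,0],
    [255,0,0,0.4,0,0,0],
  ],
)

```text
t: 4.65
tcp_pos: [0.5251, -0.1097, 0.0138]
tool_rot: [0.02, 1.0, 0.0, -0.0]
force: [-0.7, 0.7, 0.6]
finger_gap: 0.0
```

Emit:
drive_tool(
  increments=[
    [255,0,0,0.2,0,0,0],
    [255,0,0,0.4,0,0,0],
    [255,0,0,0.4,0,0,0],
  ],
)

```text
t: 4.95
tcp_pos: [0.5254, -0.1099, 0.0102]
tool_rot: [0.02, 1.0, -0.0, 0.0]
force: [0.9, -0.2, 3.4]
finger_gap: -0.002
```

Run:
```python
from h import *
inc(-.05,-.1145,.03)
snap('side','d4.png');snap('scene','s4.png');c=manip.camera_model('wrist');snap('wrist','w4.png')
a=cv2.imread('pics/d4.png');b=cv2.imread('pics/s4.png');w=cv2.imread('pics/w4.png')
A=cv2.resize(a[190:250,275:355],None,fx=5,fy=5,interpolation=cv2.INTER_CUBIC);B=cv2.resize(b[180:240,185:265],None,fx=5,fy=5,interpolation=cv2.INTER_CUBIC)
W=cv2.resize(w[100:350,150:450],(360,300));z=np.vstack([np.hstack([A,B]),np.hstack([W,np.zeros((300,440,3),np.uint8)])]);cv2.imwrite('pics/z4.png',np.clip(255*(z/255.)**.5,0,255).astype(np.uint8))
```

```text
cm [-3.51 -0.01 -1.98] rot [-0.0001  0.0003  0.0002]
t 4.95 tcp [ 0.52542422 -0.1098674   0.01019357] track [-0.08507062 -0.1143608 ] F [ 0.85195967 -0.24066182  3.40517827] gap -0.0019777723206590545
```

View pics/z4.png

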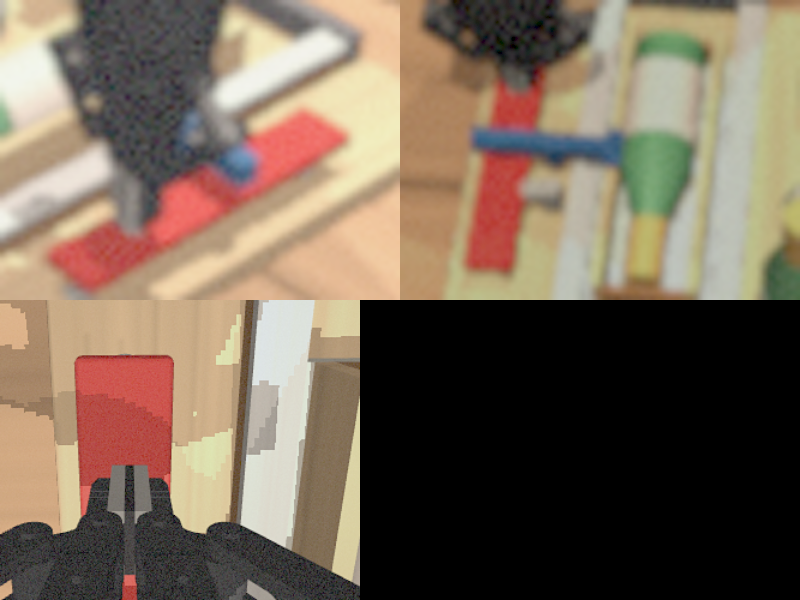

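The force is now 3.4 N upward: the tip is on the bar, centred in its width, at reported z ≈ 0.0105. I press 16 mm from there.

Emit:
drive_tool(
  increments=[
    [255,0,0,0.3,0,0,0],
    [255,0,0,0.6,0,0,0],
    [255,0,0,0.9,0,0,0],
    [255,0,0,1.2,0,0,0],
    [255,0,0,1.4,0,0,0],
    [255,0,0,1.4,0,0,0],
  ],
)

```text
t: 5.7
tcp_pos: [0.5254, -0.1099, -0.0039]
tool_rot: [0.02, 1.0, -0.0, 0.0]
force: [-1.1, 0.3, 7.5]
finger_gap: 0.001
```

Emit:
drive_tool(
  increments=[
    [255,0,0,0.1,0,0,0],
    [255,0,0,0.2,0,0,0],
    [255,0,0,0.25,0,0,0],
    [255,0,0,0.25,0,0,0],
  ],
)

```text
t: 6.1
tcp_pos: [0.5254, -0.1099, -0.0044]
tool_rot: [0.02, 1.0, -0.0, 0.0]
force: [-3.4, 0.4, 20.1]
finger_gap: -0.002
```

Run:
```python
from h import *
inc(-.05,-.1145,-.006)
```

```text
cm [-3.51 -0.01  0.16] rot [-0.0005  0.0008  0.0004]
t 6.1 tcp [ 0.52540461 -0.10991713 -0.00442944] track [-0.08508822 -0.11441126] F [-3.38100096  0.39374357 20.14159287] gap -0.002485026967274865
```

The bar bottoms out at z = -0.0044 with 20 N. I ease off 1 mm and slide forward to the arm.

Emit:
drive_tool(
  increments=[
    [255,0,0,-0.1,0,0,0],
    [255,-0.8,0,-0.1,0,0,0],
    [255,-1.6,0,-0.1,0,0,0],
    [255,-2.3,0,-0.1,0,0,0],
    [255,-2.8,0,-0.1,0,0,0],
    [255,-3.2,0,-0.1,0,0,0],
    [255,-3.6,0,-0.1,0,0,0],
    [255,-4.0,0,-0.1,0,0,0],
    [255,-4.4,0,-0.1,0,0,0],
  ],
)

```text
t: 7.0
tcp_pos: [0.5559, -0.1079, -0.0044]
tool_rot: [0.019, 1.0, 0.003, -0.013]
force: [-20.5, 0.4, 30.3]
finger_gap: -0.002
```

Run:
```python
from h import *
inc(.017,-.1145,-.005)
snap('side','d5.png');snap('scene','s5.png')
a=cv2.imread('pics/d5.png');b=cv2.imread('pics/s5.png')
A=cv2.resize(a[180:250,275:355],None,fx=5,fy=5,interpolation=cv2.INTER_CUBIC);B=cv2.resize(b[180:250,185:265],None,fx=5,fy=5,interpolation=cv2.INTER_CUBIC)
z=np.hstack([A,B]);cv2.imwrite('pics/z5.png',np.clip(255*(z/255.)**.5,0,255).astype(np.uint8))
```

```text
cm [-7.17 -0.35 -0.13] rot [ 0.0064 -0.0269  0.0028]
t 7.0 tcp [ 0.55588902 -0.1079186  -0.00439378] track [-0.05470811 -0.11119528] F [-20.53841185   0.37634409  30.25529097] gap -0.001843296399071462
```

View pics/z5.png

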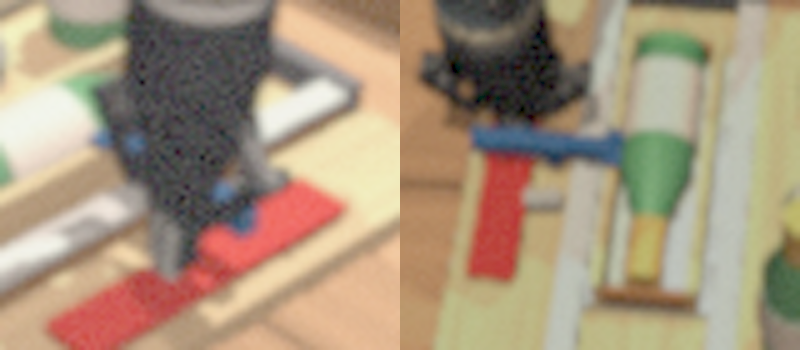

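Run:
```python
from h import *
s=manip.sense();print(s['t'],wt(s['tcp_pos']),s['tcp_pos'][2],s['force'],s['ft_torque'],s['tau'])
for f in('s0','s4','s5'):
    a=cv2.imread(f'pics/{f}.png');h,sa,v=cv2.split(cv2.cvtColor(a,cv2.COLOR_BGR2HSV))
    k=(h>100)&(h<130)&(sa>110)&(v>50);k[:195]=0;k[225:]=0;k[:,:195]=0;k[:,235:]=0
    y,x=np.nonzero(k)
    for lo,hi in((199,210),(211,222),(223,232)):
        m=(x>=lo)&(x<hi);print(f,lo,m.sum(),y[m].min() if m.any() else 0,y[m].mean(),y[m].max())
    r=a[185:215,214:255].astype(float);print('bottle shift',cv2.phaseCorrelate(cv2.imread('pics/s0.png',0)[180:245,225:255].astype(np.float32),cv2.imread(f'pics/{f}.png',0)[180:245,225:255].astype(np.float32)))
```

```text
7.1 [-0.05316514 -0.11128777] -0.004378953120929438 [-20.07954898   1.47715452  29.34228649] [ 0.24532762  3.45974084 -0.0220023 ] [ 1.37268327e+00 -3.29535234e+01 -1.69585741e+01  1.19390678e+00
 -5.59729502e+00  1.19299551e-03]
s0 199 23 206 207.30434782608697 208
s0 211 27 207 208.22222222222223 209
s0 223 27 207 209.25925925925927 212
bottle shift ((0.0, 0.0), 1.0)
s4 199 23 206 207.30434782608697 208
s4 211 24 207 208.20833333333334 209
s4 223 23 207 209.2608695652174 212
bottle shift ((-0.4512244893712456, 0.070971491670484), 1.0074125696111609)
s5 199 30 206 207.0 208
s5 211 30 206 208.0 209
s5 223 22 207 209.13636363636363 212
bottle shift ((-0.3270272551978124, 0.07496267348409447), 1.0010453100557681)
```

The carriage hasn't moved in any view, and Fx = -20 N with Fz = 29 N looks like tip friction on the bar (ratio 0.7). I ease the press to see if the tip slides.

Emit:
drive_tool(
  increments=[
    [255,0,0,-0.1,0,0,0],
    [255,0,0,-0.2,0,0,0],
    [255,0,0,-0.2,0,0,0],
  ],
)

```text
t: 7.4
tcp_pos: [0.565, -0.1099, -0.0036]
tool_rot: [0.02, 1.0, 0.001, -0.004]
force: [-7.2, 2.0, 8.8]
finger_gap: -0.002
```

Run:
```python
from h import *
inc(.017,-.1145,-.005)
```

```text
cm [-6.26 -0.17  0.09] rot [ 0.0027 -0.0083  0.0006]
t 7.4 tcp [ 0.56496785 -0.10990723 -0.00357745] track [-0.04555702 -0.11281927] F [-7.23977823  1.9922959   8.83401664] gap -0.0022791084972598108
```

It was friction: the tip slid forward 8 mm once eased, with the bar still about 15 mm down. I continue with light pressure.

Emit:
drive_tool(
  increments=[
    [255,-0.3,0,-0.05,0,0,0],
    [255,-0.6,0,-0.05,0,0,0],
    [255,-0.9,0,-0.05,0,0,0],
    [255,-1.2,0,-0.05,0,0,0],
    [255,-1.2,0,-0.05,0,0,0],
  ],
)

```text
t: 7.9
tcp_pos: [0.5741, -0.1101, -0.0037]
tool_rot: [0.019, 1.0, 0.002, -0.007]
force: [-10.6, -0.2, 10.8]
finger_gap: -0.003
```

```bash
cat >> h.py <<'E'
def arm(f):
    a=cv2.imread(f'pics/{f}.png');h,sa,v=cv2.split(cv2.cvtColor(a,cv2.COLOR_BGR2HSV))
    k=(h>100)&(h<130)&(sa>110)&(v>50);k[:190]=0;k[240:]=0;k[:,:195]=0;k[:,235:]=0
    y,x=np.nonzero(k)
    for lo,hi in((199,210),(211,222)):
        m=(x>=lo)&(x<hi);print(f,lo,m.sum(),y[m].mean(),y[m].max(),'front edge track',wt(ray('scene',((lo+hi)/2,y[m].max()+.5),.072)))
E
python3 - <<'E'
from h import *
inc(.017,-.1145,-.005)
snap('scene','s6.png');arm('s0');arm('s6')
E
```

```text
cm [-5.35 -0.19  0.05] rot [ 0.0035 -0.0148  0.0016]
t 7.9 tcp [ 0.5740524  -0.11010832 -0.00369146] track [-0.03647169 -0.11265692] F [-10.58069209  -0.20656293  10.83586923] gap -0.0029315959289471067
s0 199 23 207.30434782608697 208 front edge track [-0.02072964 -0.11545335]
s0 211 27 208.22222222222223 209 front edge track [-0.02064831 -0.07242454]
s6 199 34 209.3235294117647 211 front edge track [-0.0087748 -0.1134834]
s6 211 28 210.17857142857142 211 front edge track [-0.01267905 -0.07125785]
```

The arm is moving: it has advanced about 9 mm, and its rear face at ≈ -0.026 agrees with the finger front. I continue.

Emit:
drive_tool(
  increments=[
    [255,-0.3,0,0,0,0,0],
    [255,-0.6,0,0,0,0,0],
    [255,-0.9,0,0,0,0,0],
    [255,-1.2,0,0,0,0,0],
    [255,-1.5,0,0,0,0,0],
    [255,-1.8,0,0,0,0,0],
  ],
)

```text
t: 8.55
tcp_pos: [0.5911, -0.1106, -0.0037]
tool_rot: [0.019, 1.0, 0.002, -0.008]
force: [-13.0, 0.2, 11.8]
finger_gap: 0.002
```

Run:
```python
from h import *
inc(.017,-.1145,-.005)
snap('scene','s7.png');arm('s7')
```

```text
cm [-3.65 -0.21  0.07] rot [ 0.0038 -0.0168  0.0018]
t 8.55 tcp [ 0.59105738 -0.11062849 -0.00367393] track [-0.01945952 -0.11249665] F [-12.98381      0.22859666  11.84669204] gap 0.001613535810304201
s7 199 34 213.85294117647058 215 front edge track [ 0.00697625 -0.1108879 ]
s7 211 29 214.44827586206895 216 front edge track [ 0.0070086  -0.06837562]
```

Push face is now about -0.008, passing the pin with the bar down. I continue to home.

Emit:
drive_tool(
  increments=[
    [255,-0.3,0,0,0,0,0],
    [255,-0.6,0,0,0,0,0],
    [255,-0.9,0,0,0,0,0],
    [255,-1.2,0,0,0,0,0],
    [255,-1.5,0,0,0,0,0],
    [255,-1.8,0,0,0,0,0],
    [255,-2.1,0,0,0,0,0],
    [255,-2.4,0,0,0,0,0],
    [255,-2.7,0,0,0,0,0],
    [255,-3.0,0,0,0,0,0],
    [255,-3.3,0,0,0,0,0],
    [255,-3.3,0,0,0,0,0],
  ],
)

```text
t: 9.8
tcp_pos: [0.6254, -0.112, -0.0037]
tool_rot: [0.019, 1.0, 0.002, -0.007]
force: [-11.3, 0.9, 11.0]
finger_gap: 0.002
```

Run:
```python
from h import *
inc(.017,-.1145,-.005)
snap('scene','s8.png');arm('s8')
```

```text
cm [-0.21 -0.2   0.13] rot [ 0.0035 -0.0143  0.0013]
t 9.8 tcp [ 0.62541642 -0.11202641 -0.00367001] track [ 0.01492794 -0.11251945] F [-11.30747221   0.86486259  11.02325769] gap 0.0017781409127576948
s8 199 37 222.3783783783784 224 front edge track [ 0.04164848 -0.10517452]
s8 211 31 223.16129032258064 225 front edge track [ 0.04162114 -0.06330841]
```

Emit:
drive_tool(
  increments=[
    [255,-0.3,0,0,0,0,0],
    [255,-0.5,0,0,0,0,0],
    [255,-0.7,0,0,0,0,0],
    [255,-0.7,0,0,0,0,0],
  ],
)

```text
t: 10.25
tcp_pos: [0.6257, -0.1121, -0.0038]
tool_rot: [0.019, 1.0, 0.002, -0.014]
force: [-23.7, -1.3, 20.2]
finger_gap: -0.002
```

Run:
```python
from h import *
inc(.017,-.1145,-.005)
snap('scene','s9.png');arm('s9')
```

```text
cm [-0.18 -0.2   0.11] rot [ 0.0044 -0.0277  0.0027]
t 10.25 tcp [ 0.62572861 -0.11206969 -0.00380021] track [ 0.01524161 -0.11255021] F [-23.71587772  -1.32015618  20.23001171] gap -0.0019848551079306854
s9 199 35 222.88571428571427 224 front edge track [ 0.04164848 -0.10517452]
s9 211 35 223.45714285714286 225 front edge track [ 0.04162114 -0.06330841]
```

It is firmly against the end stop: force jumped and motion stopped at push face ≈ +0.027. I back off along the bar first, then rise.

Emit:
drive_tool(
  increments=[
    [255,0.7,0,-0.05,0,0,0],
    [255,1.4,0,-0.05,0,0,0],
    [255,2.0,0,-0.05,0,0,0],
    [255,2.6,0,-0.05,0,0,0],
    [255,3.2,0,-0.2,0,0,0],
    [255,3.5,0,-0.6,0,0,0],
    [255,3.5,0,-1.0,0,0,0],
    [255,3.5,0,-1.4,0,0,0],
    [255,3.5,0,-1.8,0,0,0],
    [255,3.5,0,-3,0,0,0],
    [255,3.5,0,-6,0,0,0],
    [255,3.5,0,-10,0,0,0],
    [255,3.5,0,-14,0,0,0],
    [255,3.5,0,-17,0,0,0],
    [255,8,0,-19,0,0,0],
    [255,12,0,-19,0,0,0],
    [255,12,0,-19,0,0,0],
  ],
)

```text
t: 12.0
tcp_pos: [0.5112, -0.1068, 0.1866]
tool_rot: [0.02, 1.0, 0.002, -0.005]
force: [-0.0, -0.1, -0.8]
finger_gap: -0.003
```

Run:
```python
from h import *
inc(.017,-.1145,-.005)
a=snap('scene','s10.png');b=snap('side','d10.png');arm('s10')
A=cv2.resize(a[170:270,185:285],(400,400),interpolation=cv2.INTER_CUBIC);B=cv2.resize(b[165:265,250:350],(400,400),interpolation=cv2.INTER_CUBIC)
cv2.imwrite('pics/z10.png',np.hstack([A,B])[:,:,::-1])
```

```text
cm [-11.84  -0.33  19.04] rot [ 0.0035 -0.0102 -0.0002]
t 12.0 tcp [ 0.51117153 -0.10677619  0.18661757] track [-0.09943553 -0.11184201] F [-0.01436649 -0.14000724 -0.82401399] gap -0.0031064672984905902
s10 199 33 223.0 224 front edge track [ 0.04164848 -0.10517452]
s10 211 35 223.54285714285714 225 front edge track [ 0.04162114 -0.06330841]
```

View pics/z10.png

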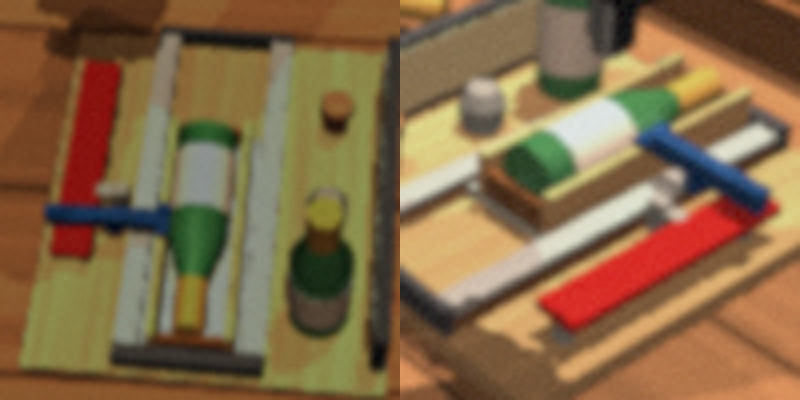

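The carriage is at the end stop, the pin stands up behind the blue arm (pin at 112,190, arm at row 215 in the left crop), and the bar is back at its starting outline. The bottle lies in place, and the cork, stopper and spare stand where they were.

```bash
python3 -c "
from h import *
print(manip.sign_off(), manip.sense()['t'])"
```

```text
the job is handed in; nothing more can be done
the job is handed in; nothing more can be done
```

The job is handed in: the carriage is home against the end stop with the pin up behind the arm, by my last camera check. The robot gave no verdict.

**What I did:** I pressed the red bar fully down with the shut fingers behind the blue arm. The tip then slid along the bar at about 15 of 16 mm down, pushing the arm past the pin until the carriage stopped. I backed off before letting the bar up, and finished at about 12 s of the 42 s.

**Last checks:**
- **Carriage:** the arm's rear face measured about +0.027 m in the track frame, against +0.028 fully home. It stayed there after I let go.
- **Bar and pin:** the pin stands up behind the arm and the bar's outline matches its start, judged by eye; I did not measure its height.
- **Bottle and bystanders:** the bottle lies in the carriage, and the spare, cork and stopper look unmoved. I did not re-measure the tumbler, mug, brush and jar, but the arm worked well away from them.
- **Robot:** it stands clear and touches nothing.

**What disagreed:**
- **Tool height:** the fingertip met the bar at a reported height of about 0.0105 m, though the bar's top should be at 0.046 m. I never found the cause of this 35 mm difference, so I worked by contact force instead.
- **Friction:** the first slide stuck on the bar (20 N along it, 30 N down) until I eased the pressure. The carriage did not move during this.

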